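# Balance a machined part with slotted weights and a sliding poise

### The arm

A 6-joint arm with a two-finger parallel gripper is mounted at the origin on a cart in front of the work surface, level with it; the furniture and walls round the work are solid. World frame = base frame: x ahead of the robot, y to its left, z up, the work surface at z = 0. Lengths are in m, angles in rad, forces in N, time in s.
With the tool pointing down it reaches from about 0.35 to 0.85 m from the base axis. Payload 8.1 kg.
Tool frame: the origin (TCP) lies between the finger pads; the fingertips stand r.tips_ahead ahead of it and the grasp point (between the pads) lies 8 mm behind it (r.tips_ahead is the distance from the TCP to the fingertips, in m); z points along the fingers, y is the direction in which the jaws open and shut (so a half turn about z gives the same grasp; the last joint's range is limited). The gripper opens to 85 mm and grips with 20 to 120 N. Pads are 22 mm wide; open, the fingers measure 114 mm over their backs; the gripper's body (76 mm by 85 mm) begins 54 mm behind the grasp point. The pads swing forward as they close: fully open they stand 13 mm farther back than shut.
Start: joints at [1.064, 0.13, 1.488, -0, 1.523, -0.085], TCP at [0.246, 0.547, 0.242] pointing down, gripper open.
Joint ranges: [-2.96, 2.96], [-0.89, 2.26], [0.02, 2.5], [-1.34, 4.48], [0, 2.73], [-2.66, 2.66]. Speed limits (rad/s): [2.39, 2.39, 2.79, 3.14, 3.14, 3.14].

### API

Orientations are given as a rotation vector (axis times angle).
In Python, from bench import status, snapshot, ticket, r gives the robot as it stands. The module is installed in compiled form; this text tells all that it offers.
- The arm moves only by the shell command python3 -m jog 'ROWS' [FORCE]. ROWS is JSON, a list that holds one entry, the list of rows, each a list of 7 numbers: the shift along the world's x, y, z in m, then the turn, a rotation vector about the world's x, y, z in rad, then the opening, from -1 (shut) to 1 (fully open). In form: [[[tx, ty, tz, ax, ay, az, hand], ...]]. A call has 1 to 12 rows; each row is the pose to reach, as a shift and turn from the pose commanded when the call began; what a row does not reach only later rows make up. A row lasts 1/8 s, in which the tool goes at most 62.5 mm and 10.7 degrees, less where a joint would pass 70% of its speed; a pose out of reach is approached as far as the arm can. A call with a gripper value outside its range is refused whole. The fingers move at their own pace and stop on an object; FORCE is the grip in N (left out, the last holds). Time passes only in rows, so rows that repeat a pose let the fingers close. It gives the time, the measured TCP pose, the force and the opening at its end, in the units of the state.
- status.read_state(): the state, without advancing time (a new reading comes with each control period).
- snapshot(name): name is "scene" or "top" or "wrist"; returns a dict with "pixels" (384x512x3 uint8, red, green, blue), "vfov" (degrees; the focal length in pixels is half the picture's height over the tangent of half this angle, whatever the lens; pixels are square), "cx", "cy" (the principal point, pixels), "cam_to_world" (4x4, takes a point from camera to world coordinates). Camera axes: x right, y up, looking along -z (the intrinsics and any distortion apply to the point x, -y, -z); pixel columns grow to the right and rows downward; lengths in m; the calibration is good to about 2 mm. A picture is of the moment at which its call begins. There is no depth.
- ticket.finish_job(): hands the job in, once; it reports no verdict.
The state is a dict: "time_s": time; "joints": joint angles; "joint_vel": joint speeds; "effort": joint torques, N m; "tcp_pos": TCP position; "eef_rot": TCP orientation; "wrist_force": force on the tool from outside, world axes, zero at the start; "torque": the same for the moment, N m; "finger_gap": finger opening in m.
Only numpy, scipy, OpenCV 4.12 (cv2) and the standard library are available. Lean on these libraries where they do the work, as an engineer would, in place of code of your own. Each camera call takes 0.05 s, during which the arm holds its last target. There are 200 camera calls.

### The job

Level the table balance against the flanged part that already lies on its left pan: slide a slotted weight onto the stem of the right pan until its slot is fully home against the stem and let go, if the beam still rests on its stop add the second weight on top in the same way, then, as far as needed, nudge the poise along the front bar, a fingertip against its side, until the beam stays level by itself. Treat the balance gently: never push on any part of it with more than about 15 N, do not touch the part, and leave the other things on the bench where they are; a weight you do not use stays on the bench, clear of the balance.

Things in the scene. Friction and masses are not known exactly. Their poses are not given: they have to be found in the camera images.
- balance: grey table balance, fixed to the bench; base 100 x 220 mm, 36 mm high. Origin: centre of its underside; own +y runs along the beam to the part pan (left), 85 mm out; the weight pan is at own y -85 mm; own -x is its front. The pans (80 mm across, 4 mm thick) stay horizontal and rise and sink with the beam ends. An upright pointer in the middle, up to 125 mm high, shows level at the middle mark
- beam (a joint): beam tilt, rad: 0 level, positive when the weight pan (right) sinks, negative when the part pan sinks; stops at -0.18 and 0.18, starts at -0.18. Off the stops it tilts about 0.003 rad per gram of difference between the sides (0.18 rad for about 62 g). It swings for about a second before it rests; while the poise or a pan is touched the reading is disturbed
- poise (a joint): place of the poise on its bar, m: 0 in the middle, stops at -0.04 and 0.04, positive towards the weight pan (own -y of the balance). 10 mm towards the weight pan act like 19.4 g added to that pan; at 0 it has no effect. Stiff (about 4 N of friction); it stays where it is left
- poise_top (a point): centre of the top of the poise, the dark steel slider on the bar 76 mm in front of the beam. Its upper part, 14 mm x 22 mm (22 along the bar), reaches down to 23 mm below this point; below, it is a block 24 x 30 mm. The bar's upper face lies 35 mm below this point. Push it from either side with a fingertip 10 to 18 mm below this point
- weight_pan_seat (a point): centre of the upper face of the weight pan (right), foot of its upright stem, 7 mm thick and 40 mm high. 86 mm above the bench when level, 15 mm higher at the start
- part_pan_seat (a point): centre of the upper face of the part pan (left)
- weight_a: One of two identical plain steel slotted weights, 125 g, U-shaped plates 40 x 40 x 12 mm lying flat on the bench. Origin: centre of the underside. Own +x points out of the slot's open mouth. The slot is 11 mm wide; its closed end lies 3.5 mm behind the centre: pushed fully home on the 7 mm stem the weight is centred on it. Pinch it across its width (own y). A second weight goes on top of the first
- weight_b: The other of two identical plain steel slotted weights, 125 g, U-shaped plates 40 x 40 x 12 mm lying flat on the bench. Origin: centre of the underside. Own +x points out of the slot's open mouth. The slot is 11 mm wide; its closed end lies 3.5 mm behind the centre: pushed fully home on the 7 mm stem the weight is centred on it. Pinch it across its width (own y). A second weight goes on top of the first
- part: flanged aluminium-coloured machined part lying on the part pan (left): flange 58 mm across and 10 mm thick, hub 32 mm across, 26 mm high in all; origin at the centre of its underside. Its mass is unknown, between 100 and 310 g, so that one or two weights and the poise balance it. Not to be touched
- ink_pot: bystander, loose: white ink pot with screw lid, 54 mm across, 55 mm high. Not to be moved
- pen: bystander, loose: black-capped marker lying flat, 128 mm long. Not to be moved
- key: bystander, loose: small dark hex key lying flat, 76 mm long. Not to be moved
- loose_cap: bystander, loose: black moulded cap, 24 mm across, 9 mm high. Not to be moved
Mind the look-alikes: they are no part of the job. Leave any blue look-alike of the weight_a alone.

How it is judged:
On the way:
1. a slotted weight is fully home on the stem of the weight pan and let go ((((horizontal distance between weight_a and weight_pan_seat below 0.0035 m and z of weight_a in the frame of weight_pan_seat between -0.002 and 0.0145 m and angle between weight_a's own z axis and vertical below 0.06 rad) and contact force between the fingers and weight_a below 0.1 N) or ((horizontal distance between weight_b and weight_pan_seat below 0.0035 m and z of weight_b in the frame of weight_pan_seat between -0.002 and 0.0145 m and angle between weight_b's own z axis and vertical below 0.06 rad) and contact force between the fingers and weight_b below 0.1 N))), for 0.2 s.
At the end, for the whole second after the job is handed in: The beam is at rest within 0.02 rad of level; one or both weights lie flat and centred on the stem of the weight pan (within 3.5 mm), an unused one lies on the bench more than 100 mm from the middle of the balance; the part still lies flat on its pan within 20 mm of its centre (value of joint beam between -0.02 and 0.02 rad and velocity of joint beam between -0.05 and 0.05 rad/s and ((horizontal distance between weight_a and weight_pan_seat below 0.0035 m and z of weight_a in the frame of weight_pan_seat between -0.002 and 0.0145 m and angle between weight_a's own z axis and vertical below 0.06 rad) or (horizontal distance between weight_b and weight_pan_seat below 0.0035 m and z of weight_b in the frame of weight_pan_seat between -0.002 and 0.0145 m and angle between weight_b's own z axis and vertical below 0.06 rad)) and ((horizontal distance between weight_a and weight_pan_seat below 0.0035 m and z of weight_a in the frame of weight_pan_seat between -0.002 and 0.0145 m and angle between weight_a's own z axis and vertical below 0.06 rad) or (horizontal distance between weight_a and balance above 0.1 m and height (world z) of weight_a below 0.02 m)) and ((horizontal distance between weight_b and weight_pan_seat below 0.0035 m and z of weight_b in the frame of weight_pan_seat between -0.002 and 0.0145 m and angle between weight_b's own z axis and vertical below 0.06 rad) or (horizontal distance between weight_b and balance above 0.1 m and height (world z) of weight_b below 0.02 m)) and horizontal distance between part and part_pan_seat below 0.02 m and z of part in the frame of part_pan_seat below 0.004 m and angle between part's own z axis and vertical below 0.05 rad); the robot touches nothing.
It fails at once if the fingers or arm push on the balance with more than 15 N (contact force between any of the fingers, the arm and balance above 15 N).
It fails at once if a weight is pressed on the balance with more than 15 N (contact force between any of weight_a, weight_b and balance above 15 N).
It fails at once if the part is touched (contact force between any of the fingers, the arm, weight_a, weight_b and part above 0.5 N).
It fails at once if a bystander is moved by more than 25 mm (distance of any of ink_pot, pen, key, loose_cap from where it was at the start of the episode above 0.025 m).
It also fails if it takes over 72 s, if anything falls off the work surface, if the arm or the gripper's body presses on something with over 40 N, if the wrist force passes 120 N, or if a joint passes its speed limit or range.

## Working session

There is one attempt and no reset: what is moved stays moved. The work goes in short steps, Python scripts to look and compute and a shell command to move; the robot and the scene stay as the last step left them, time stands still between calls to the robot, and variables do not carry over. Pictures are saved under pics/ and viewed, about 8 in all and at most 12, crops included, and the job is handed in when it is done.

```bash
mkdir -p pics; cat > h.py <<'E'
import numpy as np, cv2
from bench import status, snapshot, r
def shot(name,fn,crop=None,scale=1):
    s=snapshot(name); im=s["pixels"][:,:,::-1]
    np.savez("pics/"+fn+".npz",**{k:np.array(v) for k,v in s.items()})
    show(im,fn,crop,scale); return s
def show(im,fn,crop=None,scale=1):
    if crop: im=im[crop[1]:crop[3],crop[0]:crop[2]]
    cv2.imwrite("pics/"+fn+".png",cv2.resize(np.ascontiguousarray(im),None,fx=scale,fy=scale,interpolation=cv2.INTER_CUBIC))
def load(fn): return dict(np.load("pics/"+fn+".npz",allow_pickle=True))
def f(s): return 192/np.tan(np.radians(float(s["vfov"]))/2)
def px2w(s,u,v,z):
    M=s["cam_to_world"]; d=M[:3,:3]@np.array([(u-s["cx"])/f(s),-(v-s["cy"])/f(s),-1]); o=M[:3,3]
    return o+d*(z-o[2])/d[2]
def w2px(s,p):
    M=s["cam_to_world"]; c=M[:3,:3].T@(np.array(p)-M[:3,3])
    return np.array([s["cx"]+f(s)*c[0]/-c[2], s["cy"]-f(s)*c[1]/-c[2]])
E
python3 - <<'E'
from h import *
a=shot("scene","s0"); b=shot("top","t0")
print({k:(v if k!="pixels" else v.shape) for k,v in b.items()}); print(a["cam_to_world"],a.keys())
show(np.vstack([a["pixels"],b["pixels"]])[:,:,::-1],"st0")
im=np.hstack([a["pixels"],b["pixels"]])[:,:,::-1]; show(b["pixels"][:,:,::-1],"t0b",None,1.55)
print(status.read_state(),r.tips_ahead)
E
```

```text
{'pixels': (384, 512, 3), 'vfov': 45.16317852030316, 'cx': 253.80174220450243, 'cy': 194.32008323716596, 'cam_to_world': array([[ 0.01213321,  0.97607384, -0.21710056,  0.28484118],
       [-0.99992241,  0.01123092, -0.00538952, -0.2756364 ],
       [-0.00282233,  0.2171491 ,  0.97613437,  1.01717759],
       [ 0.        ,  0.        ,  0.        ,  1.        ]])}
[[-0.7939867   0.2642471  -0.54750213  0.02750884]
 [-0.60761271 -0.31560718  0.72883393  0.36212049]
 [ 0.01979665  0.91135371  0.4111478   0.46592963]
 [ 0.          0.          0.          1.        ]] dict_keys(['pixels', 'vfov', 'cx', 'cy', 'cam_to_world'])
{'time_s': 0.1, 'joints': array([ 1.06359339e+00,  1.31132417e-01,  1.48918473e+00,  1.79631371e-05,
        1.52305167e+00, -8.54466671e-02]), 'joint_vel': array([-0.00069929, -0.00245526, -0.00303996, -0.00029654,  0.00056112,
        0.00010047]), 'effort': array([ 2.46702395e-03, -5.70951569e+01, -5.01944017e+01, -3.82277710e-05,
        8.17332650e-03,  1.78992940e-05]), 'tcp_pos': array([0.24537232, 0.54698205, 0.24131353]), 'eef_rot': array([-6.57482919e-01, -3.07147314e+00,  2.65969494e-03]), 'wrist_force': array([ 0.04398481,  0.44840181, -0.11347478]), 'torque': array([-0.03767529,  0.0206213 ,  0.00558243]), 'finger_gap': 0.08592376776939} 0.011
```

View pics/t0b.png

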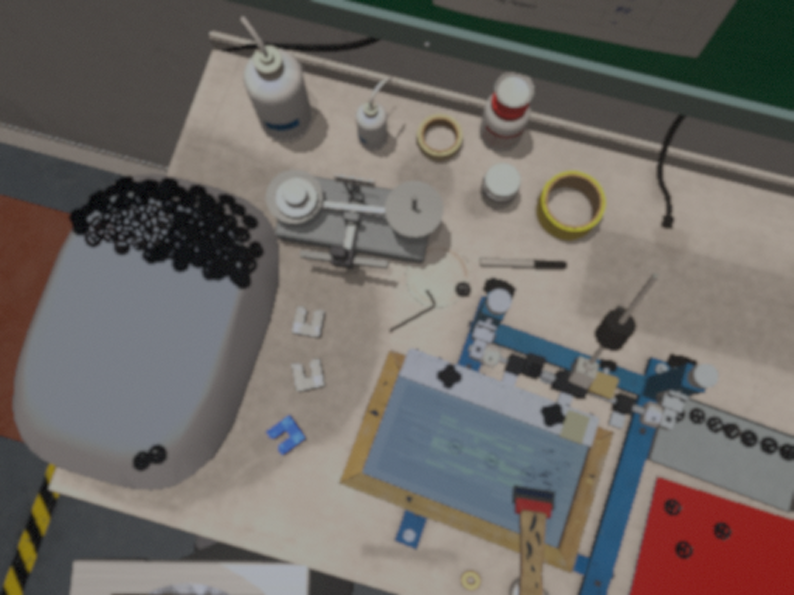

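View pics/s0.png

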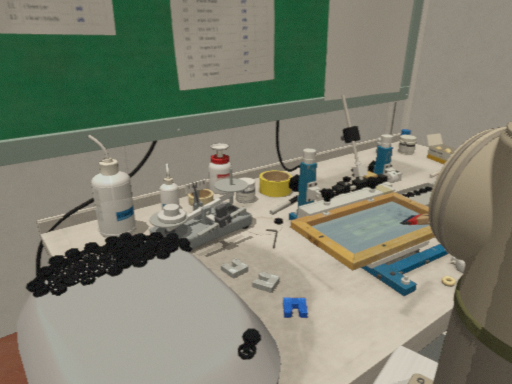

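The top view shows the balance at about (355,220) with the part pan at (297,200) and the weight pan at (413,210). The two steel weights are at (308,322) and (308,376), and the blue look-alike is at (287,435). These are pixels in the x1.55 picture.

```bash
python3 - <<'E'
from h import *
np.set_printoptions(precision=4,suppress=True)
s=load("t0")
P={"wA":(308,322,.012),"wB":(308,376,.012),"blue":(287,435,.012),"partpan":(297,205,.075),"hub":(296,193,.09),"wpan":(413,210,.101),"stemtop":(415,204,.141),"base_fl":(273,250,.036),"base_fr":(425,259,.036),"poise":(345,258,.08),"cap":(463,289,.009),"key":(413,310,.0),"pot":(502,182,.055),"sprink top":(350,178,.12)}
for k,(u,v,z) in P.items(): print(k,px2w(s,(u)/1.55,(v)/1.55,z))
im=s["pixels"][:,:,::-1]
a=cv2.resize(np.ascontiguousarray(im[105:265,165:305]),None,fx=4.5,fy=4.5,interpolation=cv2.INTER_CUBIC)
a=a[:,:]; show(a[:600*1],"t0c") if False else cv2.imwrite("pics/t0c.png",cv2.resize(np.ascontiguousarray(im[110:255,165:300]),None,fx=4.1,fy=4.1,interpolation=cv2.INTER_CUBIC))
E
```

```text
wA [ 0.4765 -0.1483  0.012 ]
wB [ 0.3992 -0.1513  0.012 ]
blue [ 0.3173 -0.1253  0.012 ]
partpan [ 0.6299 -0.1347  0.075 ]
hub [ 0.6418 -0.1348  0.09  ]
wpan [ 0.615  -0.2955  0.101 ]
stemtop [ 0.6088 -0.2972  0.141 ]
base_fl [ 0.576  -0.0974  0.036 ]
base_fr [ 0.5651 -0.3145  0.036 ]
poise [ 0.5527 -0.2039  0.08  ]
cap [ 0.5283 -0.3707  0.009 ]
key [ 0.4983 -0.2986  0.    ]
pot [ 0.6752 -0.4235  0.055 ]
sprink top [ 0.6523 -0.2107  0.12  ]
```

View pics/t0c.png

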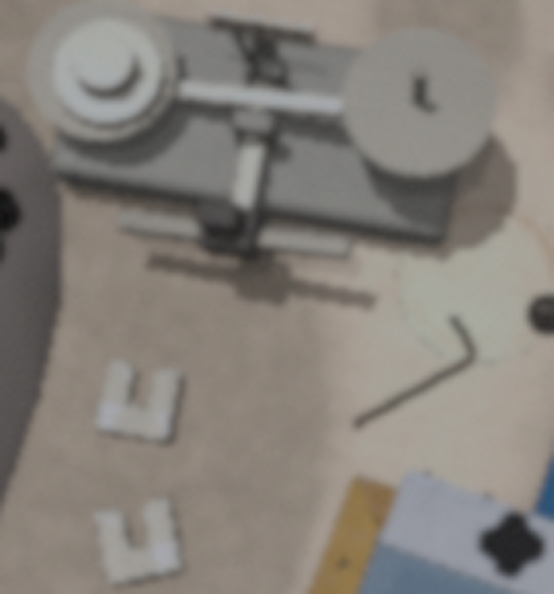

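```bash
python3 - <<'E'
from h import *
from scipy.spatial.transform import Rotation as R
np.set_printoptions(precision=4,suppress=True)
s=load("t0");t=load("s0")
def tri(u1,u2):
    A=[];b=[]
    for S,u in((s,u1),(t,u2)):
        o=S["cam_to_world"][:3,3]; d=px2w(S,*u,0)-o; d/=np.linalg.norm(d); Q=np.eye(3)-np.outer(d,d); A.append(Q);b.append(Q@o)
    x=np.linalg.lstsq(np.vstack(A),np.hstack(b),rcond=None)[0]; return x,np.linalg.norm(np.hstack(b)-np.vstack(A)@x)
print("grey dots",tri((97,294),(247,343)), tri((97,294),(252,338)))
print("hub",tri((296/1.55,193/1.55),(172,211)))
print("wA",tri((308/1.55,322/1.55),(234,268)),"blue",tri((287/1.55,435/1.55),(295,307)))
print(R.from_rotvec(status.read_state()["eef_rot"]).as_matrix())
w=shot("wrist","w0")
print(w["cam_to_world"],w["vfov"])
E
```

```text
grey dots (array([0.2876, 0.043 , 0.0679]), np.float64(0.0011574597382442973)) (array([0.2855, 0.039 , 0.0757]), np.float64(0.002358550009544863))
hub (array([ 0.6424, -0.1352,  0.0849]), np.float64(0.0023551124048121264))
wA (array([ 0.4782, -0.1472,  0.0049]), np.float64(0.0004874725415240221)) blue (array([ 0.3179, -0.1241,  0.0052]), np.float64(0.0006206176046666523))
[[-0.9124  0.4094 -0.0009]
 [ 0.4094  0.9124 -0.0015]
 [ 0.0002 -0.0018 -1.    ]]
[[ 0.4109 -0.8733 -0.2616  0.1787]
 [ 0.9117  0.3937  0.1177  0.5771]
 [ 0.0002 -0.2869  0.958   0.3725]
 [ 0.      0.      0.      1.    ]] 66.35633283732881
```

View pics/w0.png

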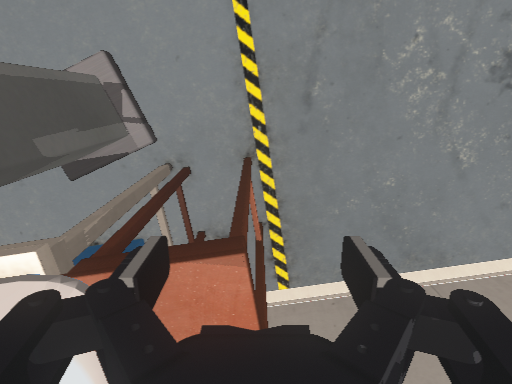

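The grey pellet bag on the left is solid and close to the weights. I'll go up and over it, then look from the wrist.

```bash
python3 -m jog '[[[0,0,0.06,0,0,0,0.4],[0.01,0,0.12,0,0,0,0.4],[0.02,-0.04,0.17,0,0,0.05,0.4],[0.04,-0.1,0.19,0,0,0.1,0.4],[0.06,-0.16,0.19,0,0,0.15,0.4],[0.08,-0.22,0.19,0,0,0.2,0.4],[0.1,-0.28,0.19,0,0,0.25,0.4],[0.12,-0.34,0.19,0,0,0.29,0.4],[0.14,-0.4,0.19,0,0,0.29,0.4],[0.16,-0.46,0.19,0,0,0.29,0.4],[0.18,-0.52,0.19,0,0,0.29,0.4],[0.2,-0.58,0.19,0,0,0.29,0.4]]]' 30
python3 -m jog '[[[0.01,-0.06,0,0,0,0,0.4],[0.03,-0.11,-0.03,0,0,0,0.4],[0.03,-0.11,-0.09,0,0,0,0.4],[0.03,-0.11,-0.15,0,0,0,0.4],[0.03,-0.11,-0.18,0,0,0,0.4],[0.03,-0.11,-0.18,0,0,0,0.4]]]'
python3 - <<'E'
from h import *
np.set_printoptions(precision=4,suppress=True)
w=shot("wrist","w1",None,1.5); print(w["cam_to_world"])
E
```

```text
time_s: 1.65
tcp_pos: [0.4421, -0.0238, 0.4322]
eef_rot: [0.207, 3.134, 0.0]
wrist_force: [2.5, 0.1, 0.5]
finger_gap: 0.0597
time_s: 2.4
tcp_pos: [0.4701, -0.131, 0.2491]
eef_rot: [-0.207, -3.129, -0.003]
wrist_force: [0.1, -0.5, 0.4]
finger_gap: 0.0597
[[ 0.1332 -0.9508 -0.2797  0.3983]
 [ 0.9911  0.1287  0.0343 -0.1218]
 [ 0.0034 -0.2817  0.9595  0.3808]
 [ 0.      0.      0.      1.    ]]
```

View pics/w1.png

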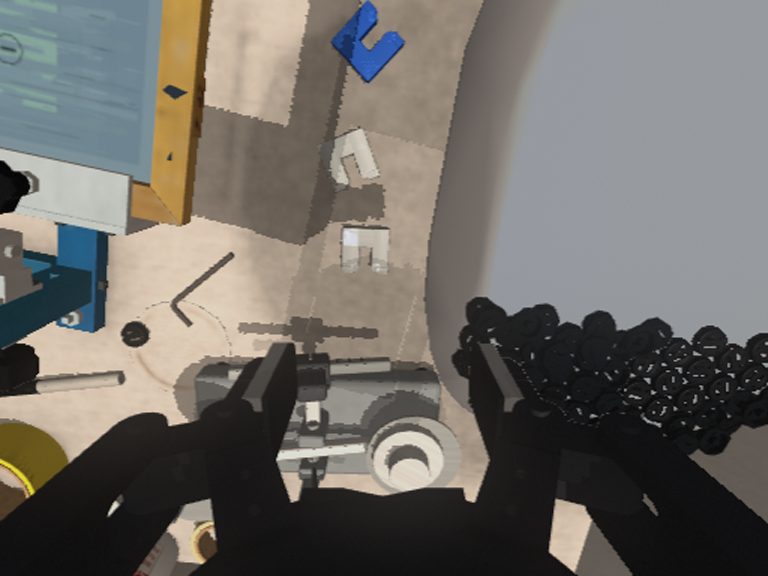

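```bash
python3 - <<'E'
from h import *
np.set_printoptions(precision=4,suppress=True)
w=load("w1");t=load("t0")
for n,p,z in (("A bl",(342,227),.012),("A br",(388,225),.012),("A fr",(389,271),.012),("B br",(362,128),.012),("B fr",(380,178),.012),("poiseTop",(313,368),.09),("bag",(428,250),0),("bag",(428,250),.1),("hub",(415,470),.086),("bag2",(445,385),0),("bag2",(445,385),.1)):
    print(n,z,px2w(w,p[0]/1.5,p[1]/1.5,z))
print(px2w(t,272/1.55,322/1.55,0),px2w(t,272/1.55,322/1.55,.1))
# enlarged crop w1 : weights, and poise
im=w["pixels"][:,:,::-1]
a=cv2.resize(np.ascontiguousarray(im[75:190,195:295]),None,fx=5,fy=5,interpolation=cv2.INTER_CUBIC)
cv2.imwrite("pics/w1c.png",a)
E
```

```text
A bl 0.012 [ 0.4566 -0.1626  0.012 ]
A br 0.012 [ 0.4601 -0.1239  0.012 ]
A fr 0.012 [ 0.5001 -0.1283  0.012 ]
B br 0.012 [ 0.3806 -0.1343  0.012 ]
B fr 0.012 [ 0.4209 -0.1254  0.012 ]
poiseTop 0.09 [ 0.5441 -0.1914  0.09  ]
bag 0 [ 0.4889 -0.0918  0.    ]
bag 0.1 [ 0.4651 -0.0997  0.1   ]
hub 0.086 [ 0.6462 -0.1276  0.086 ]
bag2 0 [ 0.6245 -0.0894  0.    ]
bag2 0.1 [ 0.5651 -0.0979  0.1   ]
[ 0.4782 -0.0947  0.    ] [ 0.4592 -0.1125  0.1   ]
```

View pics/w1c.png

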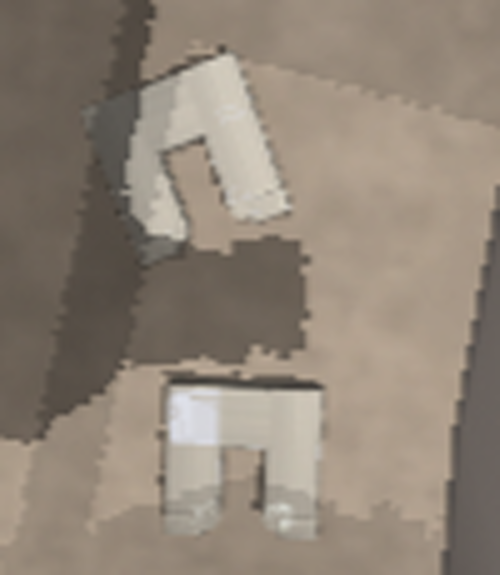

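```bash
python3 - <<'E'
from h import *
np.set_printoptions(precision=4,suppress=True)
w=load("w1")
C={"A":[(168,385),(323,387),(320,540),(165,535)],"B":[(95,110),(228,55),(292,212),(150,255)]}
for k,c in C.items():
    P=np.array([px2w(w,195+u/5,75+v/5,.012) for u,v in c])
    m=P.mean(0); d=(P[3]-P[0])+(P[2]-P[1]); e=(P[1]-P[0])+(P[2]-P[3])
    print(k,m,"yaw",np.arctan2(d[1],d[0]),np.arctan2(-e[0],e[1]),"size",np.linalg.norm(d[:2])/2,np.linalg.norm(e[:2])/2)
E
```

```text
A [ 0.4801 -0.1458  0.012 ] yaw -0.16332641725992864 -0.1577697560307467 size 0.03988874087925074 0.0398481094591097
B [ 0.4037 -0.1476  0.012 ] yaw 0.23612252547380286 0.19466292243762337 size 0.03794014567577906 0.03550405542822718
```

```bash
python3 -c "
from bench import r; print(r.tips_ahead)"
python3 -m jog '[[[0.009,-0.0155,-0.06,0,0,-0.028,0.18],[0.009,-0.0155,-0.12,0,0,-0.028,0.18],[0.009,-0.0155,-0.18,0,0,-0.028,0.18],[0.009,-0.0155,-0.22,0,0,-0.028,0.18],[0.009,-0.0155,-0.22,0,0,-0.028,0.18],[0.009,-0.0155,-0.226,0,0,-0.028,0.18],[0.009,-0.0155,-0.226,0,0,-0.028,0.18]]]' 25
python3 -m jog '[[[0,0,-0.004,0,0,0,0.18],[0,0,-0.004,0,0,0,0.18]]]'
python3 -m jog '[[[0,0,-0.003,0,0,0,0.18],[0,0,-0.003,0,0,0,0.18]]]'
```

```text
0.011
time_s: 3.32
tcp_pos: [0.483, -0.148, 0.0288]
eef_rot: [0.25, 3.128, -0.002]
wrist_force: [0.2, 0.3, 0.5]
finger_gap: 0.0503
time_s: 3.58
tcp_pos: [0.4813, -0.1473, 0.0227]
eef_rot: [0.251, 3.131, -0.0]
wrist_force: [-0.1, 0.2, 0.4]
finger_gap: 0.0505
time_s: 3.82
tcp_pos: [0.4807, -0.1471, 0.019]
eef_rot: [-0.251, -3.131, -0.0]
wrist_force: [-0.1, -0.2, 1.0]
finger_gap: 0.0505
```

```bash
python3 -m jog '[[[0,0,-0.003,0,0,0,0.18],[0,0,-0.003,0,0,0,0.18]]]'
python3 -m jog '[[[0,0,0,0,0,0,-0.3],[0,0,0,0,0,0,-0.3],[0,0,0,0,0,0,-0.3],[0,0,0,0,0,0,-0.3]]]' 30
```

```text
time_s: 4.08
tcp_pos: [0.4807, -0.1471, 0.0159]
eef_rot: [-0.251, -3.131, -0.0]
wrist_force: [0.1, 0.5, -1.1]
finger_gap: 0.0505
time_s: 4.58
tcp_pos: [0.4811, -0.1473, 0.0164]
eef_rot: [0.251, 3.131, -0.0]
wrist_force: [-0.4, -0.8, 0.9]
finger_gap: 0.0389
```

```bash
python3 -m jog '[[[0,0,0.04,0,0,0,-0.3],[0,0,0.1,0,0,0,-0.3],[0,0,0.16,0,0,0,-0.3],[0.015,-0.04,0.164,0,0,0.04,-0.3],[0.03,-0.08,0.164,0,0,0.08,-0.3],[0.05,-0.12,0.164,0,0,0.11,-0.3],[0.064,-0.147,0.164,0,0,0.11,-0.3],[0.064,-0.147,0.164,0,0,0.11,-0.3],[0.064,-0.147,0.164,0,0,0.11,-0.3],[0.064,-0.147,0.164,0,0,0.11,-0.3]]]'
python3 - <<'E'
from h import *
np.set_printoptions(precision=4,suppress=True)
t=shot("top","t2"); w=shot("wrist","w2")
im=w["pixels"][:,:,::-1]; b=t["pixels"][:,:,::-1]
A=cv2.resize(np.ascontiguousarray(im[170:384,120:400]),(560,428),interpolation=cv2.INTER_CUBIC)
B=cv2.resize(np.ascontiguousarray(b[110:190,165:300]),(540,320),interpolation=cv2.INTER_CUBIC)
cv2.imwrite("pics/m2.png",np.vstack([A[:280*1+0] if 0 else A]))
cv2.imwrite("pics/m2t.png",B)
c=np.zeros((600,800,3),np.uint8); c[:428,:560]=A; Bs=cv2.resize(np.ascontiguousarray(b[115:175,235:290]),(240,262)); c[:262,560:]=Bs; cv2.imwrite("pics/m2.png",c)
E
```

```text
time_s: 5.82
tcp_pos: [0.5447, -0.2932, 0.1802]
eef_rot: [-0.077, -3.14, -0.001]
wrist_force: [-0.5, -0.3, -1.3]
finger_gap: 0.0388
```

View pics/m2.png

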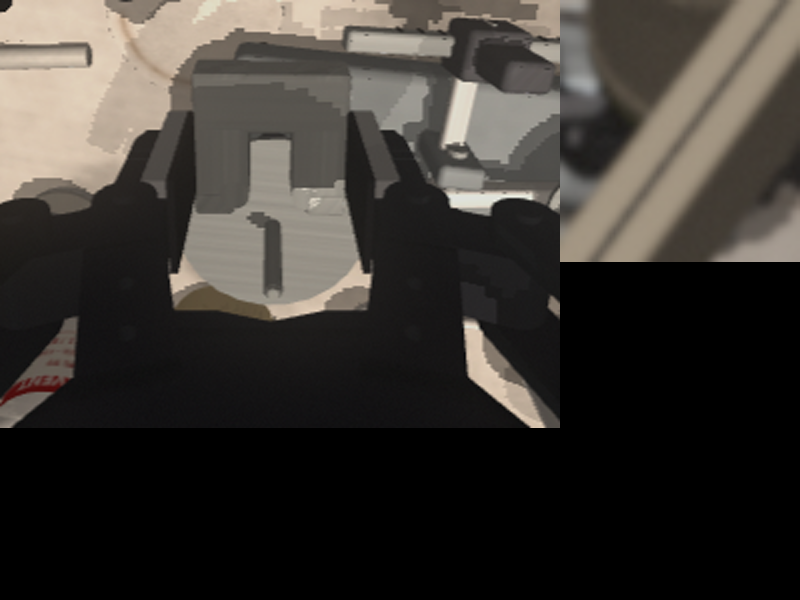

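```bash
python3 - <<'E'
from h import *
np.set_printoptions(precision=4,suppress=True)
w=load("w2")
for n,u,v,z in (("stem foot",272.5,222,.101),("stem top",273,292,.141),("slot end L",249,138,.176),("slot end R",291,138,.176),("slot mouthL",247,190,.176),("mouth R",293,190,.176),("backL",194,73,.176),("backR",350,73,.176),("backL0",194,62,.176),("poise top corner L",452,20,.09),("poise R",505,22,.09),("pan far edge",272,305,.101),("panL",184,245,.101),("panR",364,245,.101)):
    print(n,px2w(w,120+u/2,170+v/2,z))
E
```

```text
stem foot [ 0.6175 -0.2955  0.101 ]
stem top [ 0.6182 -0.2956  0.141 ]
slot end L [ 0.5405 -0.2982  0.176 ]
slot end R [ 0.5411 -0.2875  0.176 ]
slot mouthL [ 0.5556 -0.2996  0.176 ]
mouth R [ 0.5562 -0.2876  0.176 ]
backL [ 0.5222 -0.3106  0.176 ]
backR [ 0.5242 -0.2723  0.176 ]
backL0 [ 0.5193 -0.3104  0.176 ]
poise top corner L [ 0.5373 -0.221   0.09  ]
poise R [ 0.5392 -0.2002  0.09  ]
pan far edge [ 0.6593 -0.2978  0.101 ]
panL [ 0.6268 -0.3332  0.101 ]
panR [ 0.6307 -0.2576  0.101 ]
```

```bash
python3 -m jog '[[[0,-0.0025,-0.04,0,0,0,-0.3],[0.005,-0.0025,-0.054,0,0,0,-0.3],[0.02,-0.0025,-0.054,0,0,0,-0.3],[0.035,-0.0025,-0.054,0,0,0,-0.3],[0.05,-0.0025,-0.054,0,0,0,-0.3],[0.06,-0.0025,-0.054,0,0,0,-0.3],[0.068,-0.0025,-0.054,0,0,0,-0.3],[0.068,-0.0025,-0.054,0,0,0,-0.3],[0.068,-0.0025,-0.054,0,0,0,-0.3]]]'
python3 -m jog '[[[0.003,0,0,0,0,0,-0.3],[0.003,0,0,0,0,0,-0.3],[0.003,0,0,0,0,0,-0.3]]]'
python3 - <<'E'
from h import *
w=shot("wrist","w3"); im=w["pixels"][:,:,::-1]
show(im,"w3",(120,170,400,384),2)
E
```

```text
time_s: 7.05
tcp_pos: [0.6127, -0.2967, 0.1262]
eef_rot: [-0.078, -3.14, -0.0]
wrist_force: [-0.1, 0.3, -1.5]
finger_gap: 0.0388
time_s: 7.42
tcp_pos: [0.6159, -0.2968, 0.1263]
eef_rot: [0.078, 3.141, -0.0]
wrist_force: [-0.4, -0.2, -1.4]
finger_gap: 0.0386
```

View pics/w3.png

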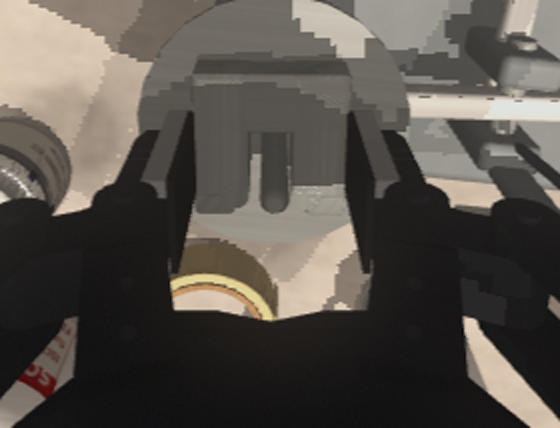

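The stem (261–288 px) is inside the slot (249–293 px). I'll feel for home with small steps.

```bash
for i in 1 2 3; do python3 -m jog '[[[0.001,0,0,0,0,0,-0.3],[0.001,0,0,0,0,0,-0.3]]]'|grep -E "pos|force"; done
```

```text
tcp_pos: [0.6171, -0.2967, 0.1263]
wrist_force: [0.3, -0.1, -1.2]
tcp_pos: [0.6181, -0.2967, 0.1263]
wrist_force: [-0.1, -0.3, -1.3]
tcp_pos: [0.6191, -0.2967, 0.1263]
wrist_force: [1.0, 0.3, -1.4]
```

```bash
for i in 1 2; do python3 -m jog '[[[0.001,0,0,0,0,0,-0.3],[0.001,0,0,0,0,0,-0.3]]]'|grep -E "pos|force"; done
```

```text
tcp_pos: [0.6201, -0.2967, 0.1263]
wrist_force: [-0.9, 0.4, -1.0]
tcp_pos: [0.6204, -0.2967, 0.1262]
wrist_force: [-3.7, 0.2, 0.9]
```

```bash
python3 -m jog '[[[-0.0005,0,-0.004,0,0,0,-0.3],[-0.0005,0,-0.006,0,0,0,-0.3],[-0.0005,0,-0.006,0,0,0,-0.3]]]'|grep -E "pos|force"; for i in 1 2 3 4; do python3 -m jog '[[[0,0,-0.001,0,0,0,-0.3],[0,0,-0.001,0,0,0,-0.3]]]'|grep -E "pos|force"; done
```

```text
tcp_pos: [0.6203, -0.2966, 0.1198]
wrist_force: [-3.3, 0.0, -2.4]
tcp_pos: [0.6204, -0.2967, 0.1194]
wrist_force: [-4.8, 0.5, 0.6]
tcp_pos: [0.6204, -0.2966, 0.1182]
wrist_force: [-4.4, 0.8, 0.4]
tcp_pos: [0.6204, -0.2967, 0.1172]
wrist_force: [-4.6, 0.6, 0.9]
tcp_pos: [0.6204, -0.2967, 0.1162]
wrist_force: [-5.0, 0.4, 1.4]
```

```bash
python3 -m jog '[[[0,0,0.001,0,0,0,0.0],[0,0,0.001,0,0,0,0.15],[0,0,0.001,0,0,0,0.25],[0,0,0.001,0,0,0,0.25]]]'; python3 -m jog '[[[0,0,0.02,0,0,0,0.25],[0,0,0.06,0,0,0,0.25],[0,0,0.12,0,0,0,0.25],[-0.06,0,0.12,0,0,0,0.25],[-0.12,0,0.12,0,0,0,0.25],[-0.12,0,0.12,0,0,0,0.25],[-0.12,0,0.12,0,0,0,0.25],[-0.12,0,0.12,0,0,0,0.25]]]'
python3 - <<'E'
from h import *
w=shot("wrist","w4"); t=shot("top","t4"); s=shot("scene","s4")
c=np.zeros((600,800,3),np.uint8)
c[:300,:400]=cv2.resize(w["pixels"][:,:,::-1],(400,300))
c[:300,400:]=cv2.resize(np.ascontiguousarray(t["pixels"][100:190,165:285,::-1]),(400,300))
c[300:,:]=cv2.resize(np.ascontiguousarray(s["pixels"][168:258,140:260,::-1]),(800,300)) if 0 else 0
c[300:,:400]=cv2.resize(np.ascontiguousarray(s["pixels"][168:258,140:260,::-1]),(400,300))
c[300:,400:]=cv2.resize(np.ascontiguousarray(w["pixels"][280:384,180:320,::-1]),(400,300))
cv2.imwrite("pics/m4.png",c)
E
```

```text
time_s: 10.6
tcp_pos: [0.6207, -0.2967, 0.1174]
eef_rot: [0.078, 3.14, -0.0]
wrist_force: [-0.9, -0.5, 0.1]
finger_gap: 0.0536
time_s: 11.6
tcp_pos: [0.502, -0.2971, 0.2387]
eef_rot: [0.077, 3.138, -0.002]
wrist_force: [0.5, -0.2, 0.1]
finger_gap: 0.0533
```

View pics/m4.png

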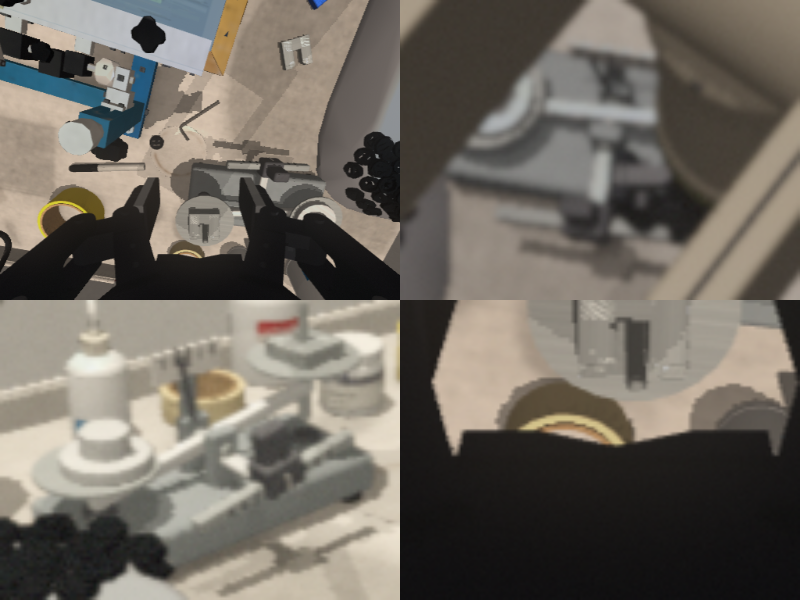

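```bash
python3 - <<'E'
from h import *
a=load("s0")["pixels"];b=load("s4")["pixels"]
g=lambda i:cv2.cvtColor(i,cv2.COLOR_RGB2GRAY).astype(np.float32)
A,B=g(a),g(b)
for n,(x0,y0,x1,y1) in {"hub":(155,198,190,222),"pointer":(188,178,206,205),"bg bottle":(95,165,130,225),"wpan":(212,174,258,192)}.items():
    t=A[y0:y1,x0:x1]; R=cv2.matchTemplate(B[y0-12:y1+12,x0-12:x1+12],t,cv2.TM_CCOEFF_NORMED); _,m,_,l=cv2.minMaxLoc(R)
    print(n,m,l[0]-12,l[1]-12, cv2.phaseCorrelate(A[y0:y1,x0:x1],B[y0:y1,x0:x1]))
w=load("w1"); print(px2w(w,440/1.5,150/1.5,0),px2w(w,440/1.5,150/1.5,.05))
E
```

```text
hub 0.9986408948898315 0 0 ((0.03772476228897048, -0.008860881064357784), 1.0100093009295288)
pointer 0.9971269965171814 0 0 ((-0.039116644197076056, 0.4621262786286131), 0.9755569083209882)
bg bottle 0.9978609085083008 0 0 ((-0.029404170642322924, -0.05344305509131431), 1.0068527737149486)
wpan 0.7128309607505798 0 0 ((-0.04917081785380262, -0.39056202263601314), 0.4955620026146924)
[ 0.40574043 -0.07306564  0.        ] [ 0.40476968 -0.07945954  0.05      ]
```

```bash
python3 - <<'E'
from h import *
w=load("w4")
P=np.array([px2w(w,u*1.28,v*1.28,.012) for u,v in [(278,42),(306,36),(313,63),(284,70)]]);print(P,P.mean(0))
d=P[2]-P[1]+P[3]-P[0];print(np.arctan2(d[1],d[0]))
E
python3 -m jog '[[[-0.03,0.045,0,0,0,0.07,0.25],[-0.06,0.09,0,0,0,0.14,0.25],[-0.09,0.135,-0.02,0,0,0.23,0.25],[-0.1,0.148,-0.08,0,0,0.23,0.25],[-0.1,0.148,-0.1,0,0,0.23,0.25],[-0.1,0.148,-0.1,0,0,0.23,0.25],[-0.1,0.148,-0.1,0,0,0.23,0.25]]]'
python3 - <<'E'
from h import *
w=shot("wrist","w5"); im=w["pixels"][:,:,::-1]
show(im,"w5",(120,120,400,330),2.2)
E
```

```text
[[ 0.3884717  -0.17773956  0.012     ]
 [ 0.38260277 -0.13827055  0.012     ]
 [ 0.41960045 -0.12493571  0.012     ]
 [ 0.42726201 -0.16698953  0.012     ]] [ 0.40448423 -0.15198384  0.012     ]
0.3076994144177931
time_s: 12.62
tcp_pos: [0.4017, -0.1492, 0.1388]
eef_rot: [-0.283, 3.127, -0.002]
wrist_force: [0.4, 0.2, -0.1]
finger_gap: 0.0534
```

View pics/w5.png

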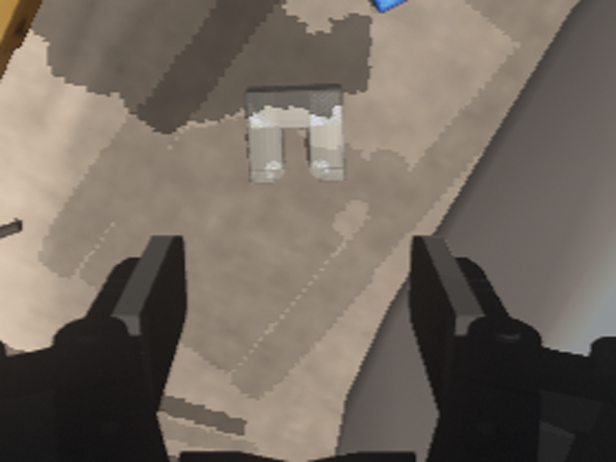

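```bash
python3 - <<'E'
from h import *
w=load("w5")
P=np.array([px2w(w,120+u/2.2,120+v/2.2,.012) for u,v in [(248,92),(342,89),(344,181),(250,183)]]);print(P[:,:2],P.mean(0))
d=P[2]-P[1]+P[3]-P[0];e=P[1]-P[0]+P[2]-P[3];print(np.arctan2(d[1],d[0]),np.arctan2(-e[0],e[1]),np.linalg.norm(d)/2,np.linalg.norm(e)/2)
E
```

```text
[[ 0.38785092 -0.17171238]
 [ 0.37983538 -0.13430156]
 [ 0.41866886 -0.12560453]
 [ 0.42664168 -0.16471669]] [ 0.40324921 -0.14908379  0.012     ]
0.19947425488946388 0.20597241044437195 0.03959730088283384 0.03908770341240498
```

```bash
python3 -m jog '[[[0.0015,0,-0.05,0,0,0.02,0.18],[0.0015,0,-0.1,0,0,0.02,0.18],[0.0015,0,-0.116,0,0,0.02,0.18],[0.0015,0,-0.12,0,0,0.02,0.18],[0.0015,0,-0.1225,0,0,0.02,0.18],[0.0015,0,-0.1225,0,0,0.02,0.18]]]'
python3 -m jog '[[[0,0,0,0,0,0,-0.3],[0,0,0,0,0,0,-0.3],[0,0,0,0,0,0,-0.3],[0,0,0,0,0,0,-0.3]]]' 30
```

```text
time_s: 13.42
tcp_pos: [0.4033, -0.1494, 0.0164]
eef_rot: [-0.314, 3.124, -0.002]
wrist_force: [-0.7, -0.0, 0.2]
finger_gap: 0.0503
time_s: 13.92
tcp_pos: [0.4031, -0.1493, 0.0163]
eef_rot: [-0.314, 3.124, -0.002]
wrist_force: [-2.2, 0.9, 6.9]
finger_gap: 0.0389
```

```bash
python3 -m jog '[[[0,0,0.05,0,0,0,-0.3],[0,0,0.11,0,0,0,-0.3],[0,0,0.164,0,0,0,-0.3],[0.04,-0.04,0.164,0,0,-0.1,-0.3],[0.08,-0.08,0.164,0,0,-0.2,-0.3],[0.12,-0.12,0.164,0,0,-0.251,-0.3],[0.145,-0.1467,0.164,0,0,-0.251,-0.3],[0.145,-0.1467,0.12,0,0,-0.251,-0.3],[0.145,-0.1467,0.12,0,0,-0.251,-0.3],[0.145,-0.1467,0.12,0,0,-0.251,-0.3]]]'
python3 - <<'E'
from h import *
w=shot("wrist","w6"); im=w["pixels"][:,:,::-1]
show(im,"w6",(120,170,400,384),2)
E
```

```text
time_s: 15.18
tcp_pos: [0.5469, -0.2952, 0.1359]
eef_rot: [0.079, 3.141, -0.0]
wrist_force: [-0.1, -0.5, -0.2]
finger_gap: 0.0389
```

View pics/w6.png

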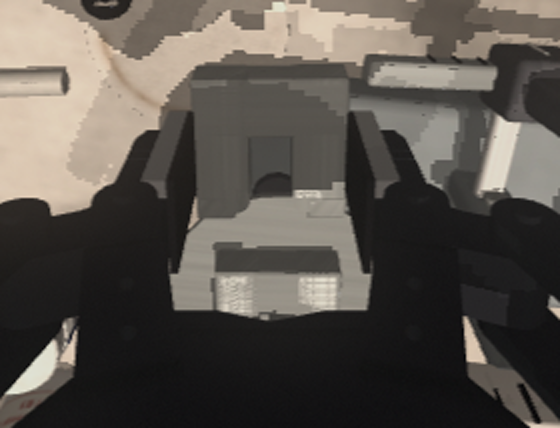

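```bash
python3 - <<'E'
from h import *
w=load("w6")
print([px2w(w,120+u/2,170+v/2,.114) for u,v in((216,272),(340,272))])
print([px2w(w,120+u/2,170+v/2,.1315) for u,v in((249,138),(292,138))])
E
python3 -m jog '[[[0.015,-0.0005,0,0,0,0,-0.3],[0.03,-0.0005,0,0,0,0,-0.3],[0.045,-0.0005,0,0,0,0,-0.3],[0.058,-0.0005,0,0,0,0,-0.3],[0.066,-0.0005,0,0,0,0,-0.3],[0.066,-0.0005,0,0,0,0,-0.3],[0.066,-0.0005,0,0,0,0,-0.3]]]'|grep -E "pos|force"
for i in 1 2; do python3 -m jog '[[[0.002,0,0,0,0,0,-0.3],[0.002,0,0,0,0,0,-0.3]]]'|grep -E "pos|force"; done
```

```text
[array([ 0.59689342, -0.31434471,  0.114     ]), array([ 0.5989585 , -0.27591237,  0.114     ])]
[array([ 0.54270465, -0.30014515,  0.1315    ]), array([ 0.54328682, -0.2891982 ,  0.1315    ])]
tcp_pos: [0.6128, -0.2959, 0.1353]
wrist_force: [-0.4, -0.2, -1.9]
tcp_pos: [0.6149, -0.296, 0.1348]
wrist_force: [0.9, 0.2, -2.0]
tcp_pos: [0.6171, -0.2959, 0.1348]
wrist_force: [0.5, -0.5, -1.2]
```

```bash
for i in 1 2 3; do python3 -m jog '[[[0.001,0,0,0,0,0,-0.3],[0.001,0,0,0,0,0,-0.3]]]'|grep -E "pos|force"; done
```

```text
tcp_pos: [0.6181, -0.2959, 0.1348]
wrist_force: [0.1, -0.9, -1.7]
tcp_pos: [0.619, -0.2959, 0.1348]
wrist_force: [-0.4, -0.7, -1.7]
tcp_pos: [0.6193, -0.2959, 0.1344]
wrist_force: [-5.5, 0.3, -0.3]
```

```bash
python3 -m jog '[[[-0.0007,0,-0.002,0,0,0,-0.3],[-0.0007,0,-0.002,0,0,0,-0.3]]]'|grep -E "pos|force"; for i in 1 2 3; do python3 -m jog '[[[0,0,-0.001,0,0,0,-0.3],[0,0,-0.001,0,0,0,-0.3]]]'|grep -E "pos|force"; done
```

```text
tcp_pos: [0.6192, -0.2959, 0.1326]
wrist_force: [-3.6, 0.7, -0.5]
tcp_pos: [0.6192, -0.2959, 0.1317]
wrist_force: [-3.7, 0.0, -0.5]
tcp_pos: [0.6192, -0.2959, 0.1306]
wrist_force: [-4.2, 0.5, -0.2]
tcp_pos: [0.6192, -0.2959, 0.1296]
wrist_force: [-3.1, 1.0, 0.2]
```

```bash
python3 -m jog '[[[0,0,-0.002,0,0,0,-0.3],[0,0,-0.002,0,0,0,-0.3],[0,0,-0.002,0,0,0,0.05],[0,0,-0.002,0,0,0,0.2],[0,0,-0.002,0,0,0,0.25],[0,0,-0.002,0,0,0,0.25],[0,0,0.02,0,0,0,0.25],[0,0,0.06,0,0,0,0.25],[-0.05,0,0.1,0,0,0,0.25],[-0.1,0,0.1,0,0,0,0.25],[-0.1,0,0.1,0,0,0,0.25],[-0.1,0,0.1,0,0,0,0.25]]]'
python3 -m jog '[[[0,0,0,0,0,0,-1],[0,0,0,0,0,0,-1],[0,0,0,0,0,0,-1],[0,0,0,0,0,0,-1],[0,0,0,0,0,0,-1],[0,0,0,0,0,0,-1],[0,0,0,0,0,0,-1]]]'
python3 - <<'E'
from h import *
w=shot("wrist","w7"); s=shot("scene","s7"); t=shot("top","t7")
a=load("s0")["pixels"]; b=s["pixels"]
g=lambda i:cv2.cvtColor(i,cv2.COLOR_RGB2GRAY).astype(np.float32)
A,B=g(a),g(b)
for n,(x0,y0,x1,y1) in {"hub":(155,198,190,222),"bg":(95,165,130,225)}.items():
    T=A[y0:y1,x0:x1]; R=cv2.matchTemplate(B[y0-20:y1+12,x0-12:x1+12],T,cv2.TM_CCOEFF_NORMED); _,m,_,l=cv2.minMaxLoc(R); print(n,m,l[0]-12,l[1]-20)
hub=np.array([.6424,-.135,.085])
for dz in(0,.0075,.015,.0225,.03): print(dz,w2px(s,hub+[0,0,dz])-w2px(s,hub))
E
```

```text
time_s: 19.85
tcp_pos: [0.52, -0.2963, 0.2317]
eef_rot: [0.08, 3.138, -0.002]
wrist_force: [-0.3, -1.0, 0.0]
finger_gap: 0.0536
time_s: 20.72
tcp_pos: [0.5193, -0.2959, 0.2298]
eef_rot: [0.08, 3.141, -0.0]
wrist_force: [0.8, -1.0, -0.6]
finger_gap: -0.0001
hub 0.8198106288909912 0 -3
bg 0.9977445006370544 0 0
0 [0. 0.]
0.0075 [-0.26164455 -3.20610707]
0.015 [-0.52518876 -6.43549199]
0.0225 [-0.7906534 -9.6884092]
0.03 [ -1.05805954 -12.96511686]
```

```bash
python3 - <<'E'
from h import *
s=load("s7");w=load("w7");w1=load("w1");t=load("t0")
p=[.545,-.2,.06]; 
for n,S in(("s",s),("w7",w),("w1",w1),("t",t)): print(n,w2px(S,p))
def cr(S,x0,y0,W,H): 
    return cv2.resize(np.ascontiguousarray(S["pixels"][y0:y0+H,x0:x0+W,::-1]),None,fx=4,fy=4,interpolation=cv2.INTER_CUBIC)
u,v=w2px(w,p).round().astype(int); u=min(max(u-40,0),432); v=min(max(v-38,0),309); print("w7 crop",u,v)
c=np.vstack([np.hstack([cr(s,140,170,120,75),cr(w,u,v,80,75)]),np.hstack([cr(w1,150,225,120,75),cr(t,190,120,80,75)])])
cv2.imwrite("pics/fin.png",c)
E
```

```text
s [226.52574619 223.86479192]
w7 [344.89384283 188.51994263]
w1 [205.44911886 234.93760432]
t [221.30472941 172.4605205 ]
w7 crop 305 151
```

View pics/fin.png

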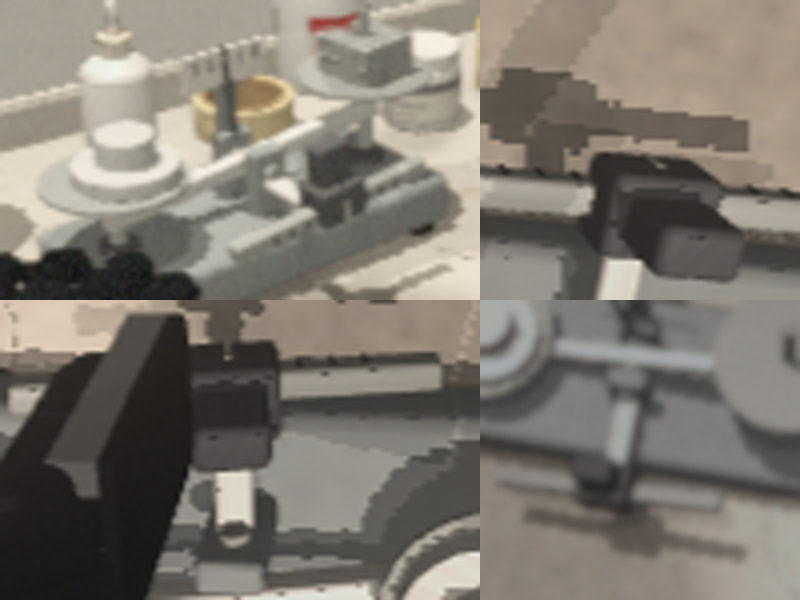

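```bash
cat >> h.py <<'E'
def tri(obs):
    A=[];b=[]
    for S,u in obs:
        o=S["cam_to_world"][:3,3]; d=px2w(S,*u,0)-o; d/=np.linalg.norm(d); Q=np.eye(3)-np.outer(d,d); A.append(Q);b.append(Q@o)
    x=np.linalg.lstsq(np.vstack(A),np.hstack(b),rcond=None)[0]; return x,[(w2px(S,x)-np.array(u)).round(1) for S,u in obs]
def up(S,c,k=8): 
    g=cv2.cvtColor(S["pixels"],cv2.COLOR_RGB2GRAY)[c[1]:c[3],c[0]:c[2]]; return cv2.resize(g,None,fx=k,fy=k,interpolation=cv2.INTER_CUBIC)
def hubshift(S,S0):  # px rise of the part in the scene image
    out=[]
    for c in((158,200,187,212),(153,200,187,224),(160,201,184,210)):
        R=cv2.matchTemplate(up(S,(c[0]-6,c[1]-16,c[2]+6,c[3]+6)),up(S0,c),cv2.TM_CCOEFF_NORMED); _,m,_,l=cv2.minMaxLoc(R); out.append((round(m,3),l[0]/8-6,l[1]/8-16))
    return out
E
python3 - <<'E'
from h import *
np.set_printoptions(precision=4,suppress=True)
s=load("s7");w=load("w7");w1=load("w1");t=load("t0")
print(tri([(w,(360.5,215)),(w1,(208,262.5))])); print(tri([(w,(360.5,215)),(w1,(208,262.5)),(s,(227.5,210)),(t,(220,162.5))]))
for n,u in(("corners",(662,235)),("c",(740,232)),("c",(738,280)),("c",(662,275))): print(px2w(w,305+(u[0]-480)/4,151+u[1]/4,.09),px2w(w,305+(u[0]-480)/4,151+u[1]/4,.1))
print("bar", px2w(t,190+(500-480)/4,120+180/4,.06),px2w(t,190+240/4,120+205/4,.06))
print(hubshift(s,load("s0")),hubshift(load("s4"),load("s0")))
# part now: hub top centre in s7 crop (125,133)
E
```

```text
(array([ 0.5616, -0.1946,  0.0954]), [array([0.1, 0.2]), array([-0.1, -0.2])])
(array([ 0.5558, -0.1985,  0.0955]), [array([-3.6, -5. ]), array([-4.5, -4.4]), array([-5.6, -2.4]), array([-0.5,  0.4])])
[ 0.5575 -0.2029  0.09  ] [ 0.5534 -0.2062  0.1   ]
[ 0.5577 -0.1836  0.09  ] [ 0.5536 -0.1877  0.1   ]
[ 0.5706 -0.1834  0.09  ] [ 0.566  -0.1874  0.1   ]
[ 0.5682 -0.2024  0.09  ] [ 0.5637 -0.2057  0.1   ]
bar [ 0.561  -0.1428  0.06  ] [ 0.5484 -0.2616  0.06  ]
[(0.81, -0.25, -3.25), (0.868, -0.25, -3.25), (0.829, -0.375, -3.5)] [(0.998, 0.0, 0.0), (0.998, 0.0, 0.0), (0.995, 0.0, 0.0)]
```

```bash
python3 - <<'E'
from h import *
np.set_printoptions(precision=4,suppress=True)
s=load("s7");w=load("w7");t=load("t0")
F=lambda u,v:(140+u/4,170+v/4); W=lambda u,v:(305+(u-480)/4,151+v/4); T=lambda u,v:(190+(u-480)/4,120+(v-300)/4)
print("ptop",tri([(w,W(702,256)),(s,F(350,160))]))
def plane(S,a,b):
    o=S["cam_to_world"][:3,3]; n=np.cross(px2w(S,*a,0)-o,px2w(S,*b,0)-o); n/=np.linalg.norm(n); return n,n@o
pl={"s":plane(s,F(260,240),F(410,172)),"w":plane(w,W(530,197),W(765,213)),"t":plane(t,T(505,479),T(715,503))}
for a,b in(("s","w"),("s","t")):
    for y in(-.15,-.2,-.25):
        A=np.array([pl[a][0],pl[b][0],[0,1,0]]); print(a,b,np.linalg.solve(A,[pl[a][1],pl[b][1],y]))
# hypotheses
for z in(.09,.1,.11,.12,.13):
    print(z,"w7",px2w(w,*W(702,256),z),"s",px2w(s,*F(350,160),z),"t",px2w(t,*T(600,470),z))
print([ (w2px(s,[.6462+.0,-.1276,z])-[140,170])*4 for z in (.086,.1)])
# projected model check in scene: pan seat, level
for n,p in(("wseat.101",[.618,-.2955,.101]),("stemtop",[.618,-.2955,.141]),("base corner FR",[.567,-.318,.036])): print(n,(w2px(s,p)-[140,170])*4)
E
```

```text
ptop (array([ 0.552 , -0.2001,  0.0958]), [array([-5. , -8.5]), array([-3.8, -2.3])])
s w [ 0.5685 -0.15    0.0548]
s w [ 0.5616 -0.2     0.0569]
s w [ 0.5546 -0.25    0.0589]
s t [ 0.5611 -0.15    0.0601]
s t [ 0.5554 -0.2     0.0612]
s t [ 0.5498 -0.25    0.0623]
0.09 w7 [ 0.5636 -0.1927  0.09  ] s [ 0.5467 -0.2057  0.09  ] t [ 0.5584 -0.1991  0.09  ]
0.1 w7 [ 0.5593 -0.1964  0.1   ] s [ 0.5329 -0.1906  0.1   ] t [ 0.5554 -0.1999  0.1   ]
0.11 w7 [ 0.555 -0.2    0.11 ] s [ 0.5191 -0.1755  0.11  ] t [ 0.5525 -0.2007  0.11  ]
0.12 w7 [ 0.5506 -0.2037  0.12  ] s [ 0.5053 -0.1604  0.12  ] t [ 0.5495 -0.2015  0.12  ]
0.13 w7 [ 0.5463 -0.2074  0.13  ] s [ 0.4915 -0.1453  0.13  ] t [ 0.5466 -0.2024  0.13  ]
[array([108.7597, 163.8853]), array([106.6833, 139.7724])]
wseat.101 [361.8123  57.3078]
stemtop [360.8957  -6.8299]
base corner FR [452.5486 168.1876]
```

```bash
python3 - <<'E'
from h import *
for n in("s0","s4","s7"):
    g=cv2.cvtColor(load(n)["pixels"],cv2.COLOR_RGB2GRAY)
    print(n,"hub",g[194:232,169:174].mean(1).round().astype(int).tolist()); print(n,"stem/pan right", g[160:206,250:256].mean(1).round().astype(int).tolist())
    print(n,"pointer rows"); print([g[y,185:210].tolist() for y in(184,)])
E
```

```text
s0 hub [151, 150, 147, 148, 147, 146, 145, 146, 145, 158, 196, 201, 201, 202, 203, 197, 151, 134, 133, 131, 129, 135, 160, 199, 203, 195, 148, 133, 129, 125, 164, 164, 129, 112, 111, 101, 84, 59]
s0 stem/pan right [134, 135, 134, 134, 134, 134, 133, 138, 162, 165, 148, 124, 117, 116, 116, 116, 116, 122, 156, 197, 202, 201, 193, 173, 144, 133, 136, 135, 137, 129, 107, 92, 105, 126, 132, 134, 126, 122, 119, 116, 113, 122, 138, 174, 178, 181]
s0 pointer rows
[[152, 176, 178, 157, 142, 142, 127, 105, 91, 107, 102, 87, 115, 125, 112, 112, 126, 125, 116, 116, 122, 117, 116, 121, 128]]
s4 hub [178, 177, 176, 176, 175, 173, 173, 172, 173, 189, 225, 230, 230, 230, 231, 225, 177, 162, 160, 156, 157, 162, 189, 227, 232, 225, 175, 160, 155, 151, 191, 193, 155, 135, 137, 124, 103, 73]
s4 stem/pan right [161, 161, 162, 160, 160, 160, 160, 164, 191, 194, 175, 151, 142, 141, 141, 141, 142, 148, 184, 226, 231, 230, 221, 201, 171, 161, 162, 162, 165, 155, 130, 114, 128, 150, 159, 160, 151, 147, 145, 142, 138, 147, 164, 202, 208, 210]
s4 pointer rows
[[181, 205, 207, 185, 168, 170, 155, 128, 114, 130, 122, 110, 140, 150, 135, 135, 153, 151, 139, 141, 146, 141, 142, 146, 154]]
s7 hub [178, 177, 177, 177, 175, 180, 214, 229, 230, 230, 231, 230, 214, 170, 159, 156, 157, 158, 170, 222, 232, 229, 205, 168, 158, 153, 155, 190, 181, 140, 138, 136, 122, 108, 98, 92, 91, 68]
s7 stem/pan right [161, 161, 161, 160, 160, 160, 160, 165, 191, 194, 175, 150, 142, 143, 141, 141, 142, 147, 184, 226, 231, 229, 222, 201, 170, 161, 162, 162, 165, 154, 130, 114, 128, 151, 159, 160, 152, 147, 145, 142, 139, 147, 165, 202, 207, 210]
s7 pointer rows
[[181, 206, 208, 187, 168, 168, 157, 148, 153, 147, 128, 118, 137, 151, 137, 136, 154, 152, 141, 142, 145, 141, 142, 143, 157]]
```

```bash
python3 -m jog '[[[0.01,0.05,0,0,0,0,-1],[0.02,0.1,0,0,0,0,-1],[0.037,0.141,0,0,0,0,-1],[0.037,0.141,-0.05,0,0,0,-1],[0.037,0.141,-0.1,0,0,0,-1],[0.037,0.141,-0.13,0,0,0,-1],[0.037,0.141,-0.138,0,0,0,-1],[0.037,0.141,-0.138,0,0,0,-1]]]'
for i in 1 2; do python3 -m jog '[[[0,-0.002,0,0,0,0,-1],[0,-0.004,0,0,0,0,-1],[0,-0.004,0,0,0,0,-1]]]'|grep -E "pos|force"; done
python3 - <<'E'
from h import *
shot("scene","s8"); print(hubshift(load("s8"),load("s7")))
E
```

```text
time_s: 21.88
tcp_pos: [0.5565, -0.1551, 0.0923]
eef_rot: [0.08, 3.14, -0.0]
wrist_force: [0.5, -0.9, -0.6]
finger_gap: -0.0
tcp_pos: [0.5568, -0.1594, 0.0928]
wrist_force: [-0.8, -0.2, -0.4]
tcp_pos: [0.5563, -0.163, 0.0918]
wrist_force: [0.2, 0.4, 0.1]
[(0.961, 0.0, 0.0), (0.969, 0.0, 0.0), (0.958, 0.0, 0.0)]
```

```bash
for i in 1 2 3 4 5; do python3 -m jog '[[[0,-0.002,0,0,0,0,-1],[0,-0.002,0,0,0,0,-1]]]'|grep -E "pos|force"; done
```

```text
tcp_pos: [0.5563, -0.165, 0.0918]
wrist_force: [0.3, -0.1, -0.5]
tcp_pos: [0.5563, -0.167, 0.0918]
wrist_force: [-0.5, 0.1, -0.5]
tcp_pos: [0.5563, -0.1691, 0.0918]
wrist_force: [-0.0, 0.1, -0.2]
tcp_pos: [0.5563, -0.1711, 0.0918]
wrist_force: [0.8, -0.3, 1.1]
tcp_pos: [0.5563, -0.173, 0.0918]
wrist_force: [-0.3, 0.1, -0.2]
```

```bash
for i in 1 2 3 4 5; do python3 -m jog '[[[0,-0.002,0,0,0,0,-1],[0,-0.002,0,0,0,0,-1]]]'|grep -E "pos|force"; done
```

```text
tcp_pos: [0.5563, -0.1751, 0.0918]
wrist_force: [0.0, 0.5, -0.6]
tcp_pos: [0.5563, -0.1772, 0.0918]
wrist_force: [0.1, 1.3, 0.0]
tcp_pos: [0.5563, -0.1792, 0.0918]
wrist_force: [0.5, 1.3, 0.8]
tcp_pos: [0.5563, -0.1811, 0.0918]
wrist_force: [-0.7, 1.5, 0.8]
tcp_pos: [0.5561, -0.183, 0.0917]
wrist_force: [-0.9, 3.1, 0.9]
```

```bash
python3 -m jog '[[[0,-0.001,0,0,0,0,-1],[0,-0.002,0,0,0,0,-1],[0,-0.002,0,0,0,0,-1]]]'|grep -E "pos|force"
python3 - <<'E'
from h import *
a=shot("scene","s9"); print(hubshift(a,load("s7")))
g=cv2.cvtColor(a["pixels"],cv2.COLOR_RGB2GRAY); print(g[190:232,169:174].mean(1).round().astype(int).tolist())
E
```

```text
tcp_pos: [0.556, -0.1848, 0.0915]
wrist_force: [-3.3, 3.8, 0.7]
[(0.607, -0.625, -9.75), (0.696, -0.75, -9.875), (0.742, -0.75, -9.5)]
[218, 231, 233, 233, 234, 231, 203, 167, 160, 158, 158, 158, 172, 225, 234, 231, 198, 167, 158, 157, 166, 194, 176, 139, 141, 140, 140, 135, 173, 174, 162, 152, 142, 113, 105, 104, 100, 94, 70, 61, 57, 61]
```

```bash
python3 -m jog '[[[0,0.004,0,0,0,0,-1],[0,0.01,0,0,0,0,-1],[0,0.012,0,0,0,0,-1],[0,0.012,0,0,0,0,-1],[0,0.012,0,0,0,0,-1],[0,0.012,0,0,0,0,-1],[0,0.012,0,0,0,0,-1],[0,0.012,0,0,0,0,-1],[0,0.012,0,0,0,0,-1],[0,0.012,0,0,0,0,-1],[0,0.012,0,0,0,0,-1],[0,0.012,0,0,0,0,-1]]]'
cat >> h.py <<'E'
def edges(S):
    g=cv2.cvtColor(S["pixels"],cv2.COLOR_RGB2GRAY)[184:232,169:174].mean(1)
    k=g[:1].mean(); d=np.diff(cv2.GaussianBlur(g.reshape(-1,1),(1,3),0).ravel())
    return [(int(i)+184.5,int(d[i])) for i in range(len(d)) if abs(d[i])>18], g.round().astype(int).tolist()
E
python3 - <<'E'
from h import *
a=shot("scene","s10"); print(edges(a)); print("s7",edges(load("s7"))[0])
E
```

```text
time_s: 27.1
tcp_pos: [0.5563, -0.1729, 0.0918]
eef_rot: [-0.08, -3.141, -0.0]
wrist_force: [0.5, 0.5, -0.4]
finger_gap: 0.0
([(189.5, -19), (205.5, -30), (206.5, -19), (211.5, 27), (212.5, 23), (215.5, -29), (216.5, -20), (219.5, 20), (221.5, -24)], [198, 233, 238, 240, 239, 224, 205, 180, 181, 182, 181, 180, 179, 178, 177, 189, 215, 223, 227, 231, 233, 224, 174, 161, 159, 159, 160, 168, 205, 232, 234, 222, 176, 160, 154, 149, 193, 190, 149, 138, 140, 130, 112, 105, 98, 95, 93, 72])
s7 [(189.5, -19), (199.5, 21), (205.5, -19), (206.5, -29), (211.5, 19), (212.5, 31), (215.5, -22), (216.5, -27), (222.5, -23)]
```

```bash
python3 -m jog '[[[0,-0.006,0,0,0,0,-1],[0,-0.01,0,0,0,0,-1],[0,-0.012,0,0,0,0,-1],[0,-0.014,0,0,0,0,-1],[0,-0.016,0,0,0,0,-1],[0,-0.018,0,0,0,0,-1],[0,-0.02,0,0,0,0,-1],[0,-0.021,0,0,0,0,-1],[0,-0.021,0,0,0,0,-1]]]'
python3 -m jog '[[[0,0.004,0,0,0,0,-1],[0,0.01,0,0,0,0,-1],[0,0.014,0,0,0,0,-1],[0,0.014,0,0,0,0,-1],[0,0.014,0,0,0,0,-1],[0,0.014,0,0,0,0,-1],[0,0.014,0,0,0,0,-1],[0,0.014,0,0,0,0,-1],[0,0.014,0,0,0,0,-1],[0,0.014,0,0,0,0,-1],[0,0.014,0,0,0,0,-1],[0,0.014,0,0,0,0,-1]]]'|grep -E "pos|force"
python3 - <<'E'
from h import *
a=shot("scene","s11"); print(edges(a))
E
```

```text
time_s: 28.28
tcp_pos: [0.5562, -0.1938, 0.0916]
eef_rot: [-0.08, -3.14, -0.0]
wrist_force: [-1.1, 3.9, -1.4]
finger_gap: 0.0001
tcp_pos: [0.5563, -0.1799, 0.0918]
wrist_force: [-0.0, -0.4, 0.5]
([(189.5, -19), (197.5, 25), (203.5, -30), (204.5, -20), (209.5, 24), (210.5, 28), (213.5, -30), (214.5, -21), (217.5, 19), (219.5, -24)], [199, 233, 238, 241, 238, 224, 206, 181, 180, 181, 181, 180, 178, 179, 225, 233, 233, 233, 234, 226, 177, 161, 158, 158, 160, 162, 189, 230, 234, 226, 176, 161, 157, 154, 195, 194, 153, 139, 140, 136, 117, 107, 105, 106, 99, 95, 93, 70])
```

```bash
python3 -m jog '[[[0,-0.006,0,0,0,0,-1],[0,-0.011,0,0,0,0,-1],[0,-0.013,0,0,0,0,-1],[0,-0.015,0,0,0,0,-1],[0,-0.016,0,0,0,0,-1],[0,-0.0167,0,0,0,0,-1],[0,-0.0167,0,0,0,0,-1],[0,-0.0167,0,0,0,0,-1]]]'
python3 -m jog '[[[0,0.004,0,0,0,0,-1],[0,0.01,0,0,0,0,-1],[0,0.014,0,0,0,0,-1],[0,0.014,0,0,0,0,-1],[0,0.014,0,0,0,0,-1],[0,0.014,0,0,0,0,-1],[0,0.014,0,0,0,0,-1],[0,0.014,0,0,0,0,-1],[0,0.014,0,0,0,0,-1],[0,0.014,0,0,0,0,-1],[0,0.014,0,0,0,0,-1],[0,0.014,0,0,0,0,-1]]]'|grep -E "pos|force"
python3 - <<'E'
from h import *
a=shot("scene","s12"); e=edges(a)[1]
def cross(g,lv,lo,hi,sg):
    for i in range(lo,hi):
        if (g[i]-lv)*(g[i+1]-lv)<=0 and np.sign(g[i+1]-g[i])==sg: return 184+i+(lv-g[i])/(g[i+1]-g[i])
for n in("s4","s10","s11","s12"):
    g=edges(load(n))[1]
    top=[i for i in range(8,47) if g[i]>200 and g[i+1]<200]; print(n,[cross(g,195,i,i+1,-1) for i in top],[cross(g,207,i,i+1,1) for i in range(8,46) if g[i]<207<=g[i+1]])
E
```

```text
time_s: 30.82
tcp_pos: [0.5562, -0.1964, 0.0917]
eef_rot: [-0.08, -3.14, -0.0]
wrist_force: [-1.5, 5.1, -0.5]
finger_gap: 0.0004
tcp_pos: [0.5563, -0.1826, 0.0918]
wrist_force: [-0.6, -0.4, 0.2]
s4 [209.625, 219.6] [203.5, 216.47368421052633]
s10 [205.58, 215.58695652173913] [199.69230769230768, 212.07407407407408]
s11 [203.6326530612245, 213.62] [197.6086956521739, 210.4390243902439]
s12 [203.38095238095238, 213.19354838709677] [196.73333333333332, 209.64814814814815]
```

```bash
python3 -m jog '[[[0,0.004,0.04,0,0,0,-1],[0,0.004,0.1,0,0,0,-1],[-0.05,0.004,0.15,0,0,0,-1],[-0.08,0.004,0.18,0,0,0,-1],[-0.08,0.004,0.18,0,0,0,-1],[-0.08,0.004,0.18,0,0,0,-1],[-0.08,0.004,0.18,0,0,0,-1],[-0.08,0.004,0.18,0,0,0,-1],[-0.08,0.004,0.18,0,0,0,-1],[-0.08,0.004,0.18,0,0,0,-1]]]'
python3 - <<'E'
from h import *
a=shot("scene","s13"); w=shot("wrist","w13"); 
def cr(g,lv,sg): return [round(184+i+(lv-g[i])/(g[i+1]-g[i]),2) for i in range(8,46) if (g[i]-lv)*(g[i+1]-lv)<0 and np.sign(g[i+1]-g[i])==sg]
for n in("s4","s9","s12","s13"):
    g=edges(load(n))[1]; print(n,cr(g,195,-1),cr(g,207,1))
E
```

```text
time_s: 33.62
tcp_pos: [0.4763, -0.1785, 0.2714]
eef_rot: [-0.079, -3.14, -0.0]
wrist_force: [-0.1, -0.1, 0.6]
finger_gap: 0.0004
s4 [209.62, 219.6] [203.5, 216.47]
s9 [196.22, 206.1] [202.66]
s12 [203.38, 213.19] [196.73, 209.65]
s13 [203.3, 213.06] [196.83, 209.72]
```

```bash
python3 -c "
from bench import ticket; print(ticket.finish_job())"
```

```text
the job is handed in; nothing more can be done
None
```

The job is handed in, and the balance reads level by my last measurement. Both steel weights are on the right pan's stem. With only the first one on, the beam still rested on its stop, so I added the second. I then nudged the poise about 15 mm towards the weight pan in three pushes.

- **Level:** the last two scene pictures, about 3 s apart, put the beam at rest at about -0.005 rad, against the ±0.02 allowed. That comes from how far the part rose between the two stops. The individual edges scattered by up to about 0.01 rad.
- **Weights:** each was felt home against the stem (4–6 N on the wrist sensor), then lowered and let go. I saw them stacked neatly in a picture taken before the poise pushes. I did not view a close-up at the end because my picture views were used up.
- **Forces:** the highest wrist reading while touching the balance was about 5–6 N, well under 15 N. Readings came only at the end of each move, so brief peaks between them are not ruled out.
- **Disagreements:** my estimates of where the poise stood differed by about 15 mm between cameras, so I found it by touch. During the first push the beam swung over to its other stop, then settled once I backed off.
- **Other things:** I kept clear of the part, the bystanders and the blue look-alike throughout. The arm ended clear of everything at 33.6 s.

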